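# Set the turned ware out for waxing

## Task

Set the wooden ware out on the cork rounds for waxing, each piece standing upright in the middle of its own round: the pot on the round directly in front of the wax tin, the pepper mill on the round at the other end of that row of three, the egg cup on the round between them, and the square tealight holder on the round behind the egg cup (front is the robot's side). Put the lid on the pot, properly seated, and leave the wax tin where it is. Don't knock any of the ware over on the way.

Things in the scene. Friction and masses are not known exactly. Their poses are not given: they have to be found in the camera images.
- pot: Turned wooden pot, open at the top, 62 across, 55 high, straight-sided from 16 up; wall 5, mouth 52 across. It may be gripped across its outside near the rim. Sizes in mm. Origin: centre of its underside, z up.
- lid: The pot's lid: wooden disc 62 across with a knob, 38 high in all. It stands on a tapered spigot 7 high (36 across at the foot, 42 at the disc) that drops into the pot's mouth; disc from 7 to 14 up; upright knob above it, 20 across and straight from 22 to 34 up. Seated, its origin is 48 above the pot's. Sizes in mm. Origin: centre of its underside, z up.
- mill: Tall slim wooden pepper mill, 50 across at the foot, 123 high; waist 32 across at 50 up; round head 36 across and straight from 92 to 112 up with a small steel button on top. Grip it by the head. Sizes in mm. Origin: centre of its underside, z up.
- cup: Wooden egg cup: foot 44 across, thin stem, bowl open at the top, 48 across and straight-sided from 42 to 64 up; 64 high. Sizes in mm. Origin: centre of its underside, z up.
- holder: Low square wooden tealight holder, 60 x 60, 25 high, with a round recess 40 across and 14 deep in its top. x and y are square to its sides. Sizes in mm. Origin: centre of its underside, z up.
- pad_tin: The cork round directly in front of the wax tin: the left or the right end of the row of three (which end varies). Cork disc, 76 across, 4 thick, fixed on the plywood board (9 thick; cork top 13 above the bench). Sizes in mm. Origin: centre of its underside; x away from the robot, y along the row to the left (turned up to 0.22 rad).
- pad_mid: The middle cork round of the row of three; the end rounds are 120 to either side of it. Cork disc, 76 across, 4 thick, fixed on the plywood board (9 thick; cork top 13 above the bench). Sizes in mm. Origin: centre of its underside; x away from the robot, y along the row to the left (turned up to 0.22 rad).
- pad_end: The cork round at the other end of the row, the end without the tin behind it. Cork disc, 76 across, 4 thick, fixed on the plywood board (9 thick; cork top 13 above the bench). Sizes in mm. Origin: centre of its underside; x away from the robot, y along the row to the left (turned up to 0.22 rad).
- pad_back: The single cork round behind the middle one, 120 farther from the robot. Cork disc, 76 across, 4 thick, fixed on the plywood board (9 thick; cork top 13 above the bench). Sizes in mm. Origin: centre of its underside; x away from the robot, y along the row to the left (turned up to 0.22 rad).
- tin: Wax tin, a low round metal tin with a brass-coloured lid, 69 across, 38 high, standing loose on the board 110 behind one end round. To be left alone. Sizes in mm. Origin: centre of its underside, z up.
Not all that is in view belongs to the job. Leave any black look-alike of the mill alone.

How it is judged:
By the outcome, as a careful person would: the job done as asked, in the order asked, and still so for the second after the job is handed in, with the robot touching nothing.
It also fails if it takes over 128 s, if anything falls off the work surface, if the arm or the gripper's body presses on something with over 40 N, if the wrist force passes 120 N, or if a joint passes its speed limit or range.

## Robot

A 6-joint arm with a two-finger parallel gripper is mounted at the origin on the work surface. World frame = base frame: x ahead of the robot, y to its left, z up, the work surface at z = 0. Lengths are in m, angles in degrees, forces in N, time in s.
With the tool pointing down it reaches from about 0.3 to 0.75 m from the base axis. Payload 8.5 kg.
Tool frame: the origin (TCP) lies on the centre line of the jaws, within the pads' length; the fingertips stand 19 mm ahead of it and the grasp point (between the pads) is the TCP (env.tcp_to_tips is the z of the fingertips in the tool frame, in m); z points along the fingers, y is the line along which they close (so a half turn about z gives the same grasp; the last joint's range is limited). The gripper opens to 85 mm and grips with 20 to 120 N. Pads are 22 mm wide; open, the fingers measure 114 mm over their backs; the gripper's body (76 mm by 85 mm) begins 54 mm behind the grasp point. The pads swing forward as they close: fully open they stand 13 mm farther back than shut.
Start: joints at [-85.101, 21.807, 74.336, -0, 83.858, -12.336], TCP at [0.163, -0.525, 0.25] pointing down, gripper open.
Joint ranges: [-178.18, 178.18], [-50.72, 133.34], [12.68, 142.11], [-81.47, 261.47], [9.98, 163.14], [-165.26, 165.26]. Speed limits (degrees/s): [136.94, 136.94, 180, 180, 180, 180].

## Interface

Orientations are given as a 3x3 rotation matrix whose columns are the frame's x, y, z axes.
In Python, from rig import env gives the robot as it stands.
- The arm moves only by the tool servo_tool, never from a script. Its argument "steps" is a list of rows, each an object of numbers: "tx", "ty", "tz": the shift along the world's x, y, z in cm; "yaw": the turn about the world's z in degrees; "claw": the finger opening in cm, from 0 to 8.54. In form: [{"tx": .., "ty": .., "tz": .., "yaw": .., "claw": ..}, ...]. A call has 1 to 20 rows; each row shifts and turns the commanded pose from where the row before left it; what a row does not reach is not made up. A row lasts 1/10 s, in which the tool goes at most 50 mm and 8.59 degrees, less where a joint would pass 70% of its speed; a pose out of reach is approached as far as the arm can. A call with a gripper value outside its range is refused whole. The fingers move at their own pace and stop on an object; "newtons" is the grip in N (left out, the last holds). Time passes only in rows, so rows that do not move let the fingers close. It gives the time, the measured TCP pose, the force, the opening and the grip force at its end, in the units of the state.
- env.observe(): the state, without advancing time (a new reading comes with each control period).
- env.get_image(name): name is "scene" or "top"; returns (picture, depth): 384x512x3 uint8, red, green, blue; 384x512 float32, m along the optical axis (not along the pixel's ray), 0 where there is no reading.
- env.camera_model(name): a dict with "fovy" (degrees; the focal length in pixels is half the picture's height over the tangent of half this angle, whatever the lens; pixels are square), "cx", "cy" (the principal point, pixels), "dist_coeffs" ([k1, k2, p1, p2, k3] as OpenCV has them; the pictures are not rectified), "T" (4x4, takes a point from camera to world coordinates). Camera axes: x right, y down, z forward; pixel columns grow to the right and rows downward; lengths in m; the calibration is good to about 2 mm. A picture is of the moment at which its call begins. camera_model takes no time and is no camera call.
- env.close_job(): hands the job in; it is judged then, once.
The state is a dict: "time_s": time; "q": joint angles; "qvel": joint speeds; "joint_efforts": joint torques, N m; "position": TCP position; "tool_rot": TCP orientation; "ft_force": force on the tool from outside, world axes, zero at the start; "wrist_torque": the same for the moment, N m; "grip_width": finger opening in m; "gripper_force": force on a finger pad.
Only numpy, scipy, OpenCV 4.12 (cv2) and the standard library are available. Lean on these libraries where they do the work, as an engineer would, in place of code of your own. Each camera call takes 0.05 s, during which the arm holds its last target. There are 200 camera calls.

## Working session

There is one attempt and no reset: what is moved stays moved. The work goes in short steps, Python scripts to look and compute and a tool call to move; the robot and the scene stay as the last step left them, time stands still between calls to the robot, and variables do not carry over. Pictures are saved under pics/ and viewed, at most 14 in all, crops included, and the job is handed in when it is done.

Besides the shell and the picture viewer there is one more tool, called after "Emit:" by a JSON object that holds its "fn" and its "kwargs". servo_tool: Moves the arm, as the interface text tells. Its arguments: {"type":"object","properties":{"steps":{"type":"array"},"newtons":{"type":"number"}},"required":["steps"]}

```bash
mkdir -p pics; cat > h.py <<'E'
import numpy as np, cv2
from rig import env
def look(n,tag):
    im,d=env.get_image(n); cv2.imwrite(f'pics/{tag}.png',im[:,:,::-1]); np.savez(f'pics/{tag}.npz',im=im,d=d); return im,d
def K(n):
    m=env.camera_model(n); f=192/np.tan(np.radians(m['fovy'])/2)
    return np.array([[f,0,m['cx']],[0,f,m['cy']],[0,0,1]]),np.array(m['dist_coeffs'],float),np.array(m['T'])
def ray(n,uv):
    k,dc,T=K(n); p=cv2.undistortPoints(np.array(uv,float).reshape(-1,1,2),k,dc).reshape(-1,2)
    return T[:3,3],np.c_[p,np.ones(len(p))]@T[:3,:3].T
def plane(n,uv,z):
    o,r=ray(n,uv); return o+r*((z-o[2])/r[:,2])[:,None]
def cloud(n,d):
    v,u=np.mgrid[:384,:512]; o,r=ray(n,np.c_[u.ravel(),v.ravel()]); P=o+r*d.reshape(-1,1); P[d.ravel()==0]=np.nan
    return P.reshape(384,512,3)
E
python3 - <<'E'
from h import *
for n in('scene','top'):
    look(n,n+'0'); m=env.camera_model(n); print(n,m['fovy'],m['dist_coeffs'],np.round(m['T'],3).tolist())
s=env.observe();print(s['time_s'],s['position'],np.round(s['tool_rot'],3).tolist(),s['grip_width'])
E
```

```text
scene 50.07525734179684 [-0.14544276  0.          0.          0.          0.        ] [[-0.837, 0.28, -0.47, 1.077], [0.547, 0.446, -0.708, 0.855], [0.012, -0.85, -0.526, 0.644], [0.0, 0.0, 0.0, 1.0]]
top 53.91765059770936 [-0.05784964  0.          0.          0.          0.        ] [[0.029, -0.995, 0.096, 0.45], [-1.0, -0.029, 0.003, 0.04], [-0.0, -0.096, -0.995, 0.928], [0.0, 0.0, 0.0, 1.0]]
0.1 [ 0.16292376 -0.52507224  0.24976019] [[0.955, 0.296, -0.0], [0.296, -0.955, 0.001], [0.0, -0.001, -1.0]] 0.08557114293193065
```

View pics/scene0.png

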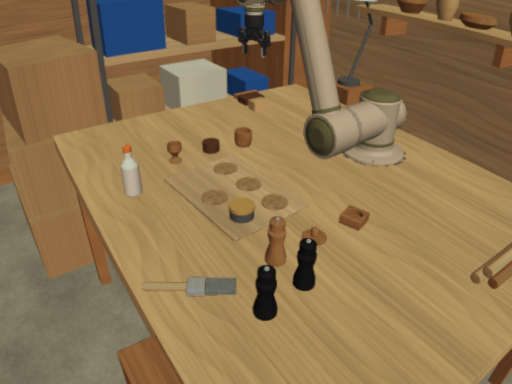

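View pics/top0.png

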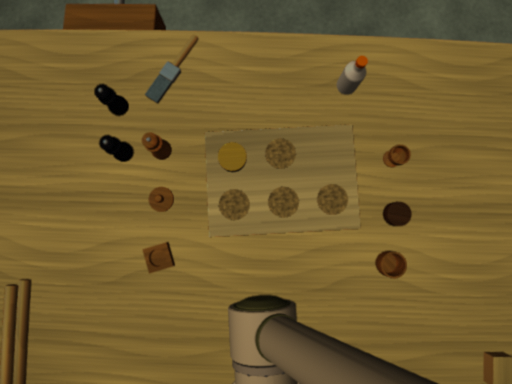

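The scene shows the bare-wood mill (277,240), with two black mills beside it, the lid (314,236), holder (354,217), cup (174,150), pot (243,137) and a dark bowl (211,146). In the top view the tin is at (232,157). The row of rounds is at (234,204), (284,202) and (332,199), with the back round at (280,153). The cup is at (398,156), the pot at (391,264), the dark decoy at (397,213), and the mill, lid and holder are on the left.

```bash
python3 - <<'E'
from h import *
for n in('scene','top'):
    z=np.load(f'pics/{n}0.npz'); globals()[n]=(z['im'],cloud(n,z['d']))
P=top[1]; print('bench z',np.nanmedian(P[290:320,150:200,2]))
def seed(uv,r):  # blob in both clouds near seed
    c=np.nanmedian(P[uv[1]-2:uv[1]+3,uv[0]-2:uv[0]+3].reshape(-1,3),0)
    out=[]
    for n in('top','scene'):
        Q=globals()[n][1].reshape(-1,3); m=(np.hypot(*(Q[:,:2]-c[:2]).T)<r)&(Q[:,2]>.006); out.append(Q[m])
    return c,out
for k,uv,r in [('mill',(151,139),.06),('lid',(161,199),.05),('holder',(158,257),.06),('cup',(398,156),.05),('dark',(397,213),.05),('pot',(391,264),.05),('tin',(232,157),.045)]:
    c,o=seed(uv,r); print(k,c.round(3))
    for q in o:
        if len(q)==0: continue
        h=np.percentile(q[:,2],98); t=q[q[:,2]>h-.008]
        (cx,cy),rr=cv2.minEnclosingCircle(t[:,:2].astype(np.float32)); print('   n',len(q),'h',h.round(3),'topmid',np.round((t[:,:2].min(0)+t[:,:2].max(0))/2,4),'circ',round(cx,4),round(cy,4),round(rr,4),'ext',np.ptp(t[:,:2],0).round(3))
# pads by colour
im=top[0]; hsv=cv2.cvtColor(im,cv2.COLOR_RGB2HSV); g=cv2.GaussianBlur(cv2.cvtColor(im,cv2.COLOR_RGB2GRAY),(7,7),0)
for n,(u,v) in dict(tin=(234,204),mid=(284,202),end=(332,199),back=(280,153)).items():
    w=g[v-24:v+25,u-24:u+25]; t,m=cv2.threshold(w,0,255,cv2.THRESH_BINARY_INV+cv2.THRESH_OTSU)
    N,L,S,C=cv2.connectedComponentsWithStats(m); i=L[24,24]
    if i==0: i=1+np.argmax(S[1:,4])
    cn=max(cv2.findContours((L==i).astype(np.uint8),0,1)[0],key=cv2.contourArea); (x,y),_=cv2.minEnclosingCircle(cn); e=cv2.fitEllipse(cv2.convexHull(cn))
    print(n,plane('top',[(e[0][0]+u-24,e[0][1]+v-24),(x+u-24,y+v-24)],.013).round(4).tolist(),np.round(e[1],1))
E
```

```text
bench z 0.0003358280925918611
mill [0.631 0.275 0.118]
   n 535 h 0.121 topmid [0.6305 0.2811] circ 0.63 0.2804 0.0179 ext [0.034 0.034]
   n 833 h 0.118 topmid [0.6311 0.2814] circ 0.6312 0.2816 0.0186 ext [0.035 0.036]
lid [0.505 0.266 0.036]
   n 513 h 0.038 topmid [0.5059 0.2727] circ 0.5059 0.2733 0.0101 ext [0.017 0.017]
   n 283 h 0.038 topmid [0.5083 0.2767] circ 0.5086 0.2756 0.0106 ext [0.017 0.018]
holder [0.366 0.273 0.012]
   n 651 h 0.028 topmid [0.3661 0.2705] circ 0.3661 0.2707 0.0411 ext [0.074 0.071]
   n 468 h 0.027 topmid [0.3644 0.2753] circ 0.3663 0.2759 0.0414 ext [0.076 0.073]
cup [ 0.626 -0.302  0.031]
   n 423 h 0.066 topmid [ 0.6254 -0.2943] circ 0.6249 -0.2944 0.0244 ext [0.046 0.048]
   n 235 h 0.064 topmid [ 0.6246 -0.2907] circ 0.6261 -0.2897 0.0265 ext [0.049 0.047]
dark [ 0.487 -0.296  0.035]
   n 568 h 0.038 topmid [ 0.4852 -0.3013] circ 0.4855 -0.3011 0.0302 ext [0.057 0.059]
   n 217 h 0.038 topmid [ 0.4868 -0.2987] circ 0.4869 -0.2998 0.0333 ext [0.055 0.061]
pot [ 0.364 -0.292  0.006]
   n 621 h 0.058 topmid [ 0.3677 -0.2801] circ 0.3673 -0.2807 0.0316 ext [0.062 0.06 ]
   n 313 h 0.057 topmid [ 0.3688 -0.2804] circ 0.3704 -0.2801 0.0343 ext [0.061 0.068]
tin [0.608 0.1   0.047]
   n 1021 h 0.05 topmid [0.611  0.1004] circ 0.6108 0.1 0.0348 ext [0.068 0.067]
   n 742 h 0.049 topmid [0.6109 0.1032] circ 0.6109 0.1022 0.0359 ext [0.068 0.07 ]
tin [[0.4988, 0.0944, 0.013], [0.4989, 0.0947, 0.013]] [30.6 30.7]
mid [[0.5085, -0.0249, 0.013], [0.5082, -0.0249, 0.013]] [30.3 30.7]
end [[0.5183, -0.1442, 0.013], [0.5185, -0.1438, 0.013]] [29.9 30.8]
back [[0.6284, -0.0148, 0.013], [0.6283, -0.0146, 0.013]] [30.6 32. ]
```

```bash
python3 - <<'E'
from h import *
print(env.tcp_to_tips)
z=np.load('pics/top0.npz'); Q=cloud('top',z['d']).reshape(-1,3)
m=(np.hypot(Q[:,0]-.366,Q[:,1]-.272)<.06)&(Q[:,2]>.018); print('holder',cv2.minAreaRect((Q[m][:,:2]*1000).astype(np.float32)))
for c in [(.625,.39),(.71,.39)]:
    m=(np.hypot(*(Q[:,:2]-c).T)<.06)&(Q[:,2]>.1); print('black',Q[m].min(0),Q[m].max(0))
E
```

```text
0.019
holder ((366.4356994628906, 270.6455383300781), (58.446292877197266, 58.5399169921875), 19.451221466064453)
black [0.60538988 0.35758773 0.10006075] [0.64128945 0.39235489 0.12519595]
black [0.72186478 0.37598133 0.10013813] [0.75895926 0.41415112 0.12443454]
```

Emit:
{"fn": "servo_tool", "kwargs": {"steps": [{"tx": 1.5,"ty": 1.8,"yaw": -2,"claw": 8.5},{"tx": 2.5,"ty": 3,"yaw": -2.2},{"tx": 2.5,"ty": 3,"yaw": -2.2},{"tx": 2.5,"ty": 3,"yaw": -2.2},{"tx": 2.5,"ty": 3,"yaw": -2.2,"tz": -2},{"tx": 2.5,"ty": 3,"yaw": -2.2,"tz": -2},{"tx": 2.5,"ty": 3,"yaw": -2.2,"tz": -3},{"tx": 2.5,"ty": 3,"yaw": -2,"tz": -3},{"tx": 1.45,"ty": 1.65,"tz": -2},{"tz": -1},{}]}}

```text
invalid input at $.steps[0]: expected keys tx, ty, tz, yaw, claw
```

Emit:
{"fn": "servo_tool", "kwargs": {"steps": [{"tx": 1.5,"ty": 1.8,"tz": 0,"yaw": -2,"claw": 8.5},{"tx": 2.5,"ty": 3,"tz": 0,"yaw": -2.2,"claw": 8.5},{"tx": 2.5,"ty": 3,"tz": 0,"yaw": -2.2,"claw": 8.5},{"tx": 2.5,"ty": 3,"tz": 0,"yaw": -2.2,"claw": 8.5},{"tx": 2.5,"ty": 3,"tz": -2,"yaw": -2.2,"claw": 8.5},{"tx": 2.5,"ty": 3,"tz": -2,"yaw": -2.2,"claw": 8.5},{"tx": 2.5,"ty": 3,"tz": -3,"yaw": -2.2,"claw": 8.5},{"tx": 2.5,"ty": 3,"tz": -3,"yaw": -2.2,"claw": 8.5},{"tx": 1.45,"ty": 1.65,"tz": -2,"yaw": 0,"claw": 8.5},{"tx": 0,"ty": 0,"tz": -1,"yaw": 0,"claw": 8.5},{"tx": 0,"ty": 0,"tz": 0,"yaw": 0,"claw": 8.5}]}}

```text
time_s: 1.2
position: [0.3672, -0.2805, 0.1194]
tool_rot: [[1.0, -0.002, -0.002], [-0.002, -1.0, 0.002], [-0.002, -0.002, -1.0]]
ft_force: [0.0, 0.4, 0.6]
grip_width: 0.0846
gripper_force: 0.0
```

Emit:
{"fn": "servo_tool", "kwargs": {"steps": [{"tx": 0,"ty": 0,"tz": -2,"yaw": 0,"claw": 8.5},{"tx": 0,"ty": 0,"tz": -2.5,"yaw": 0,"claw": 8.5},{"tx": 0,"ty": 0,"tz": -2,"yaw": 0,"claw": 8.5},{"tx": 0,"ty": 0,"tz": -1.5,"yaw": 0,"claw": 8.5},{"tx": 0,"ty": 0,"tz": 0,"yaw": 0,"claw": 8.5},{"tx": 0,"ty": 0,"tz": 0,"yaw": 0,"claw": 5.4},{"tx": 0,"ty": 0,"tz": 0,"yaw": 0,"claw": 5.4},{"tx": 0,"ty": 0,"tz": 0,"yaw": 0,"claw": 5.4},{"tx": 0,"ty": 0,"tz": 0,"yaw": 0,"claw": 5.4},{"tx": 0,"ty": 0,"tz": 0,"yaw": 0,"claw": 5.4},{"tx": 0,"ty": 0,"tz": 0,"yaw": 0,"claw": 5.4}], "newtons": 30}}

```text
time_s: 2.3
position: [0.3676, -0.2817, 0.0417]
tool_rot: [[1.0, -0.003, 0.001], [-0.003, -1.0, -0.003], [0.001, 0.003, -1.0]]
ft_force: [-2.8, -0.7, 5.7]
grip_width: 0.0607
gripper_force: 32.1
```

Emit:
{"fn": "servo_tool", "kwargs": {"steps": [{"tx": 0,"ty": 0,"tz": 1,"yaw": 0,"claw": 5.4},{"tx": 0,"ty": 0,"tz": 2,"yaw": 0,"claw": 5.4},{"tx": 0,"ty": 0,"tz": 3,"yaw": 0,"claw": 5.4},{"tx": 0.5,"ty": 1.5,"tz": 3,"yaw": 0,"claw": 5.4},{"tx": 1,"ty": 3,"tz": 2,"yaw": 0,"claw": 5.4},{"tx": 1,"ty": 3,"tz": 1,"yaw": 0,"claw": 5.4},{"tx": 1,"ty": 3,"tz": 0,"yaw": 0,"claw": 5.4},{"tx": 1,"ty": 3,"tz": 0,"yaw": 0,"claw": 5.4},{"tx": 1,"ty": 3,"tz": 0,"yaw": 0,"claw": 5.4},{"tx": 1,"ty": 3,"tz": 0,"yaw": 0,"claw": 5.4},{"tx": 1.2,"ty": 3,"tz": 0,"yaw": 0,"claw": 5.4},{"tx": 1.2,"ty": 3,"tz": 0,"yaw": 0,"claw": 5.4},{"tx": 1.2,"ty": 3,"tz": 0,"yaw": 0,"claw": 5.4},{"tx": 1,"ty": 3,"tz": 0,"yaw": 0,"claw": 5.4},{"tx": 1,"ty": 3,"tz": 0,"yaw": 0,"claw": 5.4},{"tx": 0.6,"ty": 1.5,"tz": 0,"yaw": 0,"claw": 5.4},{"tx": 0.4,"ty": 0.6,"tz": 0,"yaw": 0,"claw": 5.4},{"tx": 0,"ty": 0,"tz": 0,"yaw": 0,"claw": 5.4},{"tx": 0,"ty": 0,"tz": 0,"yaw": 0,"claw": 5.4}]}}

```text
time_s: 4.2
position: [0.4982, 0.0845, 0.1606]
tool_rot: [[1.0, -0.003, 0.0], [-0.003, -1.0, -0.0], [0.0, 0.0, -1.0]]
ft_force: [0.6, 0.4, 0.2]
grip_width: 0.0609
gripper_force: 33.4
```

```bash
python3 - <<'E'
from h import *
look('scene','s1'); s=env.observe(); print(s['position'],s['ft_force'])
im=cv2.imread('pics/s1.png'); cv2.imwrite('pics/s1c.png',cv2.resize(im[80:280,140:380],None,fx=3,fy=3))
E
```

```text
[0.49820359 0.0844103  0.16054951] [-0.22858045  0.66722316 -0.55020836]
```

View pics/s1c.png

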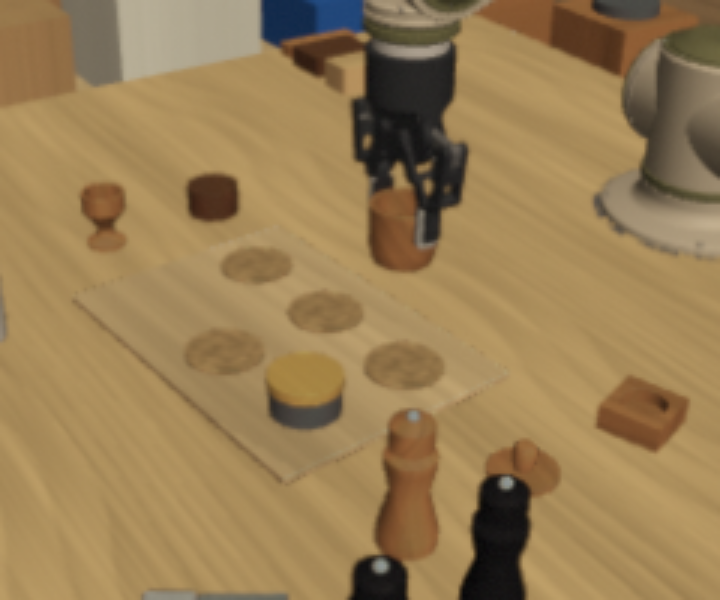

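The pot hangs upright in the jaws, at (400,230) in the crop. Lowering it onto the tin's round.

Emit:
{"fn": "servo_tool", "kwargs": {"steps": [{"tx": 0.1,"ty": 0.5,"tz": -1.5,"yaw": 0,"claw": 5.4},{"tx": 0,"ty": 0.5,"tz": -2.5,"yaw": 0,"claw": 5.4},{"tx": 0,"ty": 0,"tz": -2.5,"yaw": 0,"claw": 5.4},{"tx": 0,"ty": 0,"tz": -2,"yaw": 0,"claw": 5.4},{"tx": 0,"ty": 0,"tz": -1,"yaw": 0,"claw": 5.4},{"tx": 0,"ty": 0,"tz": -0.6,"yaw": 0,"claw": 5.4},{"tx": 0,"ty": 0,"tz": -0.4,"yaw": 0,"claw": 5.4},{"tx": 0,"ty": 0,"tz": 0,"yaw": 0,"claw": 5.4},{"tx": 0,"ty": 0,"tz": 0,"yaw": 0,"claw": 5.4}]}}

```text
time_s: 5.15
position: [0.4998, 0.0951, 0.0559]
tool_rot: [[1.0, -0.003, 0.001], [-0.003, -1.0, -0.0], [0.001, 0.0, -1.0]]
ft_force: [-0.7, 0.5, -1.3]
grip_width: 0.0612
gripper_force: 33.4
```

Emit:
{"fn": "servo_tool", "kwargs": {"steps": [{"tx": 0,"ty": 0,"tz": -0.1,"yaw": 0,"claw": 5.4},{"tx": 0,"ty": 0,"tz": 0,"yaw": 0,"claw": 7},{"tx": 0,"ty": 0,"tz": 0,"yaw": 0,"claw": 8.5},{"tx": 0,"ty": 0,"tz": 0,"yaw": 0,"claw": 8.5},{"tx": 0,"ty": 0,"tz": 0,"yaw": 0,"claw": 8.5},{"tx": 0,"ty": 0,"tz": 2,"yaw": 0,"claw": 8.5},{"tx": 0,"ty": 0,"tz": 4,"yaw": 0,"claw": 8.5},{"tx": 0,"ty": 0,"tz": 4,"yaw": 0,"claw": 8.5},{"tx": 0,"ty": 0,"tz": 4,"yaw": 0,"claw": 6},{"tx": 1,"ty": 1.6,"tz": 4,"yaw": 0,"claw": 6},{"tx": 2,"ty": 3,"tz": 2,"yaw": 0,"claw": 6},{"tx": 2,"ty": 3,"tz": 0,"yaw": 0,"claw": 6},{"tx": 2,"ty": 3,"tz": 0,"yaw": 0,"claw": 6},{"tx": 2,"ty": 3,"tz": 0,"yaw": 0,"claw": 6},{"tx": 2,"ty": 3,"tz": 0,"yaw": 0,"claw": 6},{"tx": 1.6,"ty": 1.5,"tz": 0,"yaw": 0,"claw": 6},{"tx": 0.5,"ty": 0.5,"tz": 0,"yaw": 0,"claw": 6},{"tx": 0,"ty": 0,"tz": 0,"yaw": 0,"claw": 6},{"tx": 0,"ty": 0,"tz": 0,"yaw": 0,"claw": 6}]}}

```text
time_s: 7.05
position: [0.6301, 0.2805, 0.2544]
tool_rot: [[1.0, -0.003, -0.0], [-0.003, -1.0, -0.0], [-0.0, 0.0, -1.0]]
ft_force: [-0.2, -0.5, -0.3]
grip_width: 0.0602
gripper_force: 0.0
```

```bash
python3 - <<'E'
from h import *
for n in('top','scene'):
    im,d=look(n,n+'2'); Q=cloud(n,d).reshape(-1,3)
    for k,c,lo in [('pot',(.499,.0945),.055),('mill',(.6305,.281),.1)]:
        m=(np.hypot(*(Q[:,:2]-c).T)<.045)&(Q[:,2]>lo)&(Q[:,2]<.135)
        if m.sum()>5:q=Q[m];print(n,k,m.sum(),((q.min(0)+q.max(0))/2).round(4),np.ptp(q,0).round(3),q[:,2].max())
E
```

```text
top pot 190 [0.4987 0.0929 0.0646] [0.06  0.06  0.018] 0.07367822092746179
top mill 225 [0.6301 0.2805 0.1127] [0.036 0.035 0.025] 0.1252180219417457
scene pot 225 [0.5005 0.0952 0.0628] [0.062 0.062 0.015] 0.07045285716613292
scene mill 196 [0.6311 0.2823 0.1116] [0.035 0.036 0.023] 0.12326002145318038
```

Emit:
{"fn": "servo_tool", "kwargs": {"steps": [{"tx": 0,"ty": 0,"tz": -2,"yaw": 0,"claw": 6},{"tx": 0,"ty": 0,"tz": -3,"yaw": 0,"claw": 6},{"tx": 0,"ty": 0,"tz": -3,"yaw": 0,"claw": 6},{"tx": 0,"ty": 0,"tz": -3,"yaw": 0,"claw": 6},{"tx": 0.05,"ty": 0.05,"tz": -2.5,"yaw": 0,"claw": 6},{"tx": 0,"ty": 0,"tz": -1.7,"yaw": 0,"claw": 6},{"tx": 0,"ty": 0,"tz": 0,"yaw": 0,"claw": 6},{"tx": 0,"ty": 0,"tz": 0,"yaw": 0,"claw": 3},{"tx": 0,"ty": 0,"tz": 0,"yaw": 0,"claw": 3},{"tx": 0,"ty": 0,"tz": 0,"yaw": 0,"claw": 3},{"tx": 0,"ty": 0,"tz": 0,"yaw": 0,"claw": 3},{"tx": 0,"ty": 0,"tz": 0,"yaw": 0,"claw": 3},{"tx": 0,"ty": 0,"tz": 0,"yaw": 0,"claw": 3}], "newtons": 40}}

```text
time_s: 8.45
position: [0.6316, 0.2819, 0.1042]
tool_rot: [[1.0, -0.003, 0.003], [-0.003, -1.0, 0.001], [0.003, -0.001, -1.0]]
ft_force: [-0.0, 0.4, 6.5]
grip_width: 0.0342
gripper_force: 40.7
```

Emit:
{"fn": "servo_tool", "kwargs": {"steps": [{"tx": 0,"ty": 0,"tz": 1,"yaw": 0,"claw": 3},{"tx": 0,"ty": 0,"tz": 3,"yaw": 0,"claw": 3},{"tx": 0,"ty": 0,"tz": 4,"yaw": 0,"claw": 3},{"tx": 0,"ty": -1.5,"tz": 4,"yaw": 0,"claw": 3},{"tx": -0.8,"ty": -3,"tz": 1,"yaw": 0,"claw": 3},{"tx": -0.8,"ty": -3,"tz": 0,"yaw": 0,"claw": 3},{"tx": -0.8,"ty": -3,"tz": 0,"yaw": 0,"claw": 3},{"tx": -0.8,"ty": -3,"tz": 0,"yaw": 0,"claw": 3},{"tx": -0.8,"ty": -3,"tz": 0,"yaw": 0,"claw": 3},{"tx": -0.8,"ty": -3,"tz": 0,"yaw": 0,"claw": 3},{"tx": -0.8,"ty": -3,"tz": 0,"yaw": 0,"claw": 3},{"tx": -0.8,"ty": -3,"tz": 0,"yaw": 0,"claw": 3},{"tx": -0.8,"ty": -3,"tz": 0,"yaw": 0,"claw": 3},{"tx": -0.8,"ty": -3,"tz": 0,"yaw": 0,"claw": 3},{"tx": -0.8,"ty": -3,"tz": 0,"yaw": 0,"claw": 3},{"tx": -0.8,"ty": -3,"tz": 0,"yaw": 0,"claw": 3},{"tx": -0.8,"ty": -3,"tz": 0,"yaw": 0,"claw": 3},{"tx": -0.5,"ty": -1.5,"tz": 0,"yaw": 0,"claw": 3},{"tx": -0.4,"ty": -0.6,"tz": 0,"yaw": 0,"claw": 3},{"tx": 0,"ty": 0,"tz": 0,"yaw": 0,"claw": 3}]}}

```text
time_s: 10.45
position: [0.5177, -0.1443, 0.2325]
tool_rot: [[1.0, -0.004, -0.0], [-0.004, -1.0, 0.0], [-0.0, -0.0, -1.0]]
ft_force: [0.5, 0.5, -1.2]
grip_width: 0.0347
gripper_force: 40.4
```

Emit:
{"fn": "servo_tool", "kwargs": {"steps": [{"tx": 0,"ty": 0,"tz": -1,"yaw": 0,"claw": 3},{"tx": 0,"ty": 0,"tz": -2,"yaw": 0,"claw": 3},{"tx": 0,"ty": 0,"tz": -2,"yaw": 0,"claw": 3},{"tx": 0,"ty": 0,"tz": -2,"yaw": 0,"claw": 3},{"tx": 0,"ty": 0,"tz": -1,"yaw": 0,"claw": 3},{"tx": 0,"ty": 0,"tz": 0,"yaw": 0,"claw": 3}]}}

```text
time_s: 11.05
position: [0.5176, -0.1433, 0.1509]
tool_rot: [[1.0, -0.002, -0.003], [-0.002, -1.0, 0.002], [-0.003, -0.002, -1.0]]
ft_force: [-0.2, -1.5, -1.9]
grip_width: 0.0348
gripper_force: 40.3
```

```bash
python3 - <<'E'
from h import *
s=env.observe(); print(s['position'],s['ft_force'])
im,d=look('scene','s3'); Q=cloud('scene',d).reshape(-1,3); p=s['position']
cv2.imwrite('pics/s3c.png',cv2.resize(cv2.imread('pics/s3.png')[80:280,140:380],None,fx=3,fy=3))
q=Q[(np.hypot(*(Q[:,:2]-p[:2]).T)<.05)&(Q[:,2]>.022)&(Q[:,2]<p[2]-.025)]
for a in np.arange(.02,.15,.01):
    t=q[(q[:,2]>=a)&(q[:,2]<a+.01)]
    if len(t)>5: print(round(a,2),len(t),((t.min(0)+t.max(0))/2)[:2].round(4),np.ptp(t,0)[:2].round(3))
E
```

```text
[ 0.51763307 -0.14325092  0.15092815] [-0.19280015 -1.49710366 -1.90101914]
0.04 11 [ 0.5191 -0.1306] [0.046 0.023]
0.05 45 [ 0.5189 -0.1322] [0.046 0.031]
0.06 54 [ 0.5172 -0.1337] [0.048 0.034]
0.07 49 [ 0.5192 -0.1356] [0.04  0.038]
0.08 44 [ 0.5191 -0.1367] [0.038 0.03 ]
0.09 33 [ 0.5184 -0.1361] [0.033 0.025]
0.1 30 [ 0.5195 -0.1373] [0.03  0.023]
0.11 33 [ 0.5176 -0.1356] [0.037 0.024]
0.12 20 [ 0.5208 -0.1358] [0.034 0.028]
```

View pics/s3c.png

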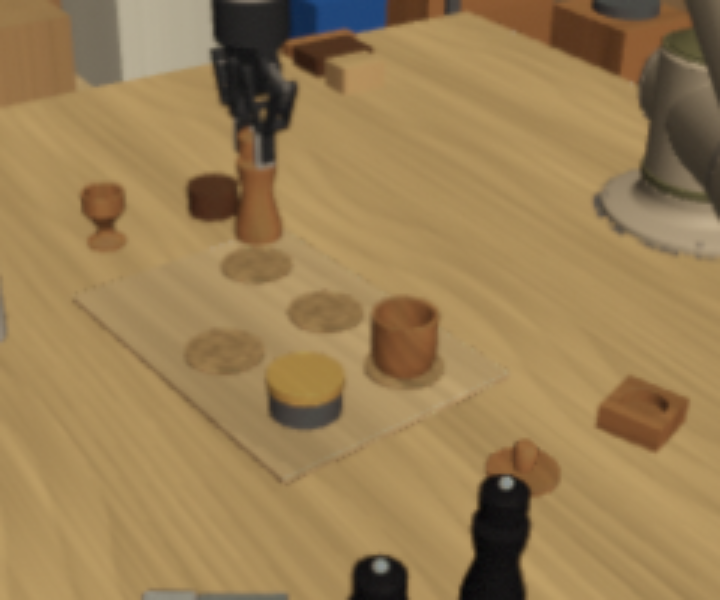

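The pot is standing in the middle of its round (405,340), and the mill hangs upright over the end round (258,200).

Emit:
{"fn": "servo_tool", "kwargs": {"steps": [{"tx": 0.05,"ty": 0,"tz": -1.2,"yaw": 0,"claw": 3},{"tx": 0,"ty": 0,"tz": -1,"yaw": 0,"claw": 3},{"tx": 0,"ty": 0,"tz": -0.7,"yaw": 0,"claw": 3},{"tx": 0,"ty": 0,"tz": -0.3,"yaw": 0,"claw": 3},{"tx": 0,"ty": 0,"tz": 0,"yaw": 0,"claw": 3},{"tx": 0,"ty": 0,"tz": 0,"yaw": 0,"claw": 3}]}}

```text
time_s: 11.7
position: [0.5186, -0.1444, 0.1205]
tool_rot: [[1.0, -0.003, 0.0], [-0.003, -1.0, -0.0], [0.0, 0.0, -1.0]]
ft_force: [0.5, 0.1, -2.2]
grip_width: 0.0344
gripper_force: 40.4
```

Emit:
{"fn": "servo_tool", "kwargs": {"steps": [{"tx": 0,"ty": 0,"tz": -0.2,"yaw": 0,"claw": 3},{"tx": 0,"ty": 0,"tz": -0.1,"yaw": 0,"claw": 3},{"tx": 0,"ty": 0,"tz": 0,"yaw": 0,"claw": 3}]}}

```text
time_s: 12.0
position: [0.5184, -0.1443, 0.1173]
tool_rot: [[1.0, -0.003, 0.0], [-0.003, -1.0, -0.0], [0.0, 0.0, -1.0]]
ft_force: [-0.3, 0.5, -1.3]
grip_width: 0.0344
gripper_force: 40.4
```

Emit:
{"fn": "servo_tool", "kwargs": {"steps": [{"tx": 0,"ty": 0,"tz": -0.1,"yaw": 0,"claw": 3},{"tx": 0,"ty": 0,"tz": 0,"yaw": 0,"claw": 4.5},{"tx": 0,"ty": 0,"tz": 0,"yaw": 0,"claw": 6},{"tx": 0,"ty": 0,"tz": 0,"yaw": 0,"claw": 6},{"tx": 0,"ty": 0,"tz": 0,"yaw": 0,"claw": 6},{"tx": 0,"ty": 0,"tz": 2,"yaw": 0,"claw": 6},{"tx": 0,"ty": 0,"tz": 4,"yaw": 0,"claw": 6},{"tx": 0,"ty": 0,"tz": 2,"yaw": 0,"claw": 6},{"tx": 1,"ty": -1.4,"tz": 0,"yaw": 0,"claw": 7},{"tx": 2,"ty": -3,"tz": 0,"yaw": 0,"claw": 8},{"tx": 2,"ty": -3,"tz": 0,"yaw": 0,"claw": 8},{"tx": 2,"ty": -3,"tz": 0,"yaw": 0,"claw": 8},{"tx": 2,"ty": -3,"tz": 0,"yaw": 0,"claw": 8},{"tx": 1.3,"ty": -1.2,"tz": 0,"yaw": 0,"claw": 8},{"tx": 0.4,"ty": -0.3,"tz": 0,"yaw": 0,"claw": 8},{"tx": 0,"ty": 0,"tz": 0,"yaw": 0,"claw": 8},{"tx": 0,"ty": 0,"tz": 0,"yaw": 0,"claw": 8}]}}

```text
time_s: 13.7
position: [0.6251, -0.2924, 0.1964]
tool_rot: [[1.0, -0.002, -0.0], [-0.002, -1.0, 0.0], [-0.0, -0.0, -1.0]]
ft_force: [0.3, 0.1, 0.2]
grip_width: 0.0798
gripper_force: 0.0
```

```bash
python3 - <<'E'
from h import *
s=env.observe(); print(s['position'],s['ft_force'])
for n in('top','scene'):
    im,d=look(n,n+'4'); Q=cloud(n,d).reshape(-1,3)
    for k,c,lo in [('mill',(.5185,-.144),.105),('cup',(.625,-.2935),.055)]:
        m=(np.hypot(*(Q[:,:2]-c).T)<.045)&(Q[:,2]>lo)&(Q[:,2]<lo+.035)
        if m.sum()>5:q=Q[m];print(n,k,m.sum(),((q.min(0)+q.max(0))/2).round(4),np.ptp(q,0).round(3),q[:,2].max())
E
```

```text
[ 0.62508716 -0.29236534  0.19643645] [0.33093623 0.07988147 0.15029668]
top mill 231 [ 0.5169 -0.1453  0.1217] [0.035 0.034 0.03 ] 0.13680965865530526
top cup 142 [ 0.6248 -0.2935  0.0612] [0.047 0.045 0.012] 0.06723932469149307
scene mill 120 [ 0.5181 -0.1401  0.1212] [0.036 0.033 0.031] 0.13669443177611174
scene cup 75 [ 0.6239 -0.292   0.0612] [0.048 0.051 0.012] 0.06738504041197757
```

Emit:
{"fn": "servo_tool", "kwargs": {"steps": [{"tx": 0,"ty": 0,"tz": -2,"yaw": 0,"claw": 8},{"tx": -0.05,"ty": -0.05,"tz": -3.5,"yaw": 0,"claw": 8},{"tx": 0,"ty": 0,"tz": -3.5,"yaw": 0,"claw": 8},{"tx": 0,"ty": 0,"tz": -3,"yaw": 0,"claw": 8},{"tx": 0,"ty": 0,"tz": -2.3,"yaw": 0,"claw": 8},{"tx": 0,"ty": 0,"tz": 0,"yaw": 0,"claw": 8},{"tx": 0,"ty": 0,"tz": 0,"yaw": 0,"claw": 5.5},{"tx": 0,"ty": 0,"tz": 0,"yaw": 0,"claw": 4.2},{"tx": 0,"ty": 0,"tz": 0,"yaw": 0,"claw": 4.2},{"tx": 0,"ty": 0,"tz": 0,"yaw": 0,"claw": 4.2},{"tx": 0,"ty": 0,"tz": 0,"yaw": 0,"claw": 4.2},{"tx": 0,"ty": 0,"tz": 0,"yaw": 0,"claw": 4.2},{"tx": 0,"ty": 0,"tz": 0,"yaw": 0,"claw": 4.2}], "newtons": 28}}

```text
time_s: 15.1
position: [0.6258, -0.2941, 0.0558]
tool_rot: [[1.0, -0.003, 0.003], [-0.003, -1.0, -0.002], [0.003, 0.002, -1.0]]
ft_force: [-0.8, 1.4, 5.4]
grip_width: 0.0456
gripper_force: 27.9
```

Emit:
{"fn": "servo_tool", "kwargs": {"steps": [{"tx": 0,"ty": 0,"tz": 1,"yaw": 0,"claw": 4.2},{"tx": 0,"ty": 0,"tz": 3,"yaw": 0,"claw": 4.2},{"tx": 0,"ty": 0,"tz": 4,"yaw": 0,"claw": 4.2},{"tx": 0,"ty": 0,"tz": 4,"yaw": 0,"claw": 4.2},{"tx": 0,"ty": 1.5,"tz": 3,"yaw": 0,"claw": 4.2},{"tx": 0,"ty": 3,"tz": 1,"yaw": 0,"claw": 4.2},{"tx": 0,"ty": 3,"tz": 0,"yaw": 0,"claw": 4.2},{"tx": 0,"ty": 3,"tz": 0,"yaw": 0,"claw": 4.2},{"tx": 0,"ty": 3,"tz": 0,"yaw": 0,"claw": 4.2},{"tx": -0.7,"ty": 3,"tz": 0,"yaw": 0,"claw": 4.2},{"tx": -1.5,"ty": 3,"tz": 0,"yaw": 0,"claw": 4.2},{"tx": -2,"ty": 2.5,"tz": 0,"yaw": 0,"claw": 4.2},{"tx": -2.5,"ty": 2,"tz": 0,"yaw": 0,"claw": 4.2},{"tx": -2.5,"ty": 1.5,"tz": 0,"yaw": 0,"claw": 4.2},{"tx": -1.5,"ty": 1,"tz": 0,"yaw": 0,"claw": 4.2},{"tx": -1,"ty": 0.4,"tz": 0,"yaw": 0,"claw": 4.2},{"tx": 0,"ty": 0,"tz": 0,"yaw": 0,"claw": 4.2},{"tx": 0,"ty": 0,"tz": 0,"yaw": 0,"claw": 4.2}]}}

```text
time_s: 16.9
position: [0.5086, -0.0253, 0.2139]
tool_rot: [[1.0, -0.003, 0.001], [-0.003, -1.0, -0.0], [0.001, 0.0, -1.0]]
ft_force: [0.2, 1.3, -0.7]
grip_width: 0.0458
gripper_force: 28.8
```

Emit:
{"fn": "servo_tool", "kwargs": {"steps": [{"tx": 0,"ty": 0,"tz": -2,"yaw": 0,"claw": 4.2},{"tx": 0,"ty": 0,"tz": -3,"yaw": 0,"claw": 4.2},{"tx": 0,"ty": 0,"tz": -3,"yaw": 0,"claw": 4.2},{"tx": 0,"ty": 0,"tz": -3,"yaw": 0,"claw": 4.2},{"tx": 0,"ty": 0,"tz": -2,"yaw": 0,"claw": 4.2},{"tx": 0,"ty": 0,"tz": -1,"yaw": 0,"claw": 4.2},{"tx": 0,"ty": 0,"tz": -0.3,"yaw": 0,"claw": 4.2},{"tx": 0,"ty": 0,"tz": 0,"yaw": 0,"claw": 4.2},{"tx": 0,"ty": 0,"tz": 0,"yaw": 0,"claw": 4.2}]}}

```text
time_s: 17.8
position: [0.5086, -0.025, 0.0712]
tool_rot: [[1.0, -0.003, 0.002], [-0.003, -1.0, -0.001], [0.002, 0.001, -1.0]]
ft_force: [0.1, 0.0, 0.5]
grip_width: 0.0458
gripper_force: 28.8
```

```bash
python3 - <<'E'
from h import *
s=env.observe(); print(s['position'],s['ft_force'])
im,d=look('scene','s5')
cv2.imwrite('pics/s5c.png',cv2.resize(cv2.imread('pics/s5.png')[120:260,160:330],None,fx=4,fy=4))
E
```

```text
[ 0.50861773 -0.02503655  0.07121781] [0.07481601 0.04673704 0.46609585]
```

View pics/s5c.png

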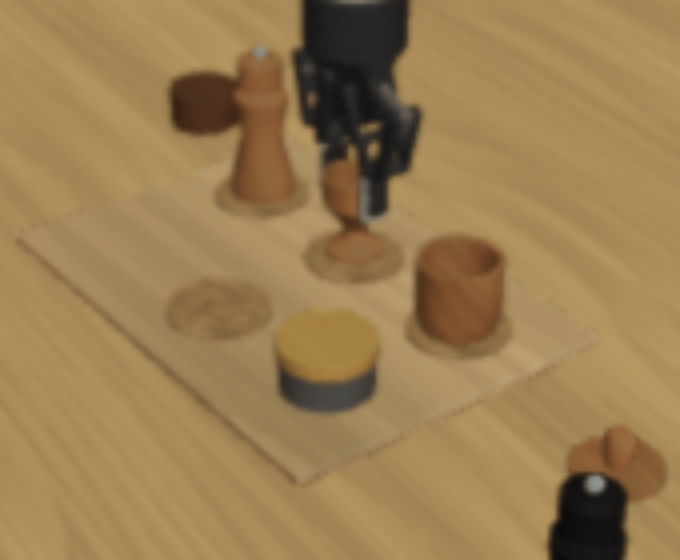

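Everything is upright: the mill (262,130), the cup over the middle round (355,220) and the pot (460,290).

Emit:
{"fn": "servo_tool", "kwargs": {"steps": [{"tx": 0,"ty": 0,"tz": -0.2,"yaw": 0,"claw": 4.2},{"tx": 0,"ty": 0,"tz": 0,"yaw": 0,"claw": 4.2},{"tx": 0,"ty": 0,"tz": 0,"yaw": 0,"claw": 5.5},{"tx": 0,"ty": 0,"tz": 0,"yaw": 0,"claw": 7},{"tx": 0,"ty": 0,"tz": 0,"yaw": 0,"claw": 7},{"tx": 0,"ty": 0,"tz": 0,"yaw": 0,"claw": 7},{"tx": 0,"ty": 0,"tz": 2,"yaw": 0,"claw": 7},{"tx": 0,"ty": 0,"tz": 4,"yaw": 0,"claw": 7},{"tx": 0,"ty": 0,"tz": 4,"yaw": 0,"claw": 8.5},{"tx": -0.7,"ty": 1.5,"tz": 1,"yaw": 2,"claw": 8.5},{"tx": -1.5,"ty": 3,"tz": 0,"yaw": 2.5,"claw": 8.5},{"tx": -1.5,"ty": 3,"tz": 0,"yaw": 2.5,"claw": 8.5},{"tx": -1.5,"ty": 3,"tz": 0,"yaw": 2.5,"claw": 8.5},{"tx": -1.5,"ty": 3,"tz": 0,"yaw": 2.5,"claw": 8.5},{"tx": -1.5,"ty": 3,"tz": 0,"yaw": 2.5,"claw": 8.5},{"tx": -1.5,"ty": 3,"tz": 0,"yaw": 2.5,"claw": 8.5},{"tx": -1.5,"ty": 3,"tz": -1,"yaw": 2.5,"claw": 8.5},{"tx": -1.5,"ty": 3,"tz": -2,"yaw": 0,"claw": 8.5},{"tx": -1.1,"ty": 3,"tz": -2,"yaw": 0,"claw": 8.5},{"tx": -0.5,"ty": 1.2,"tz": -1,"yaw": 0,"claw": 8.5}]}}

```text
time_s: 19.85
position: [0.3627, 0.2738, 0.1166]
tool_rot: [[0.943, 0.334, -0.003], [0.334, -0.943, -0.001], [-0.003, -0.0, -1.0]]
ft_force: [0.7, -0.2, 0.1]
grip_width: 0.0847
gripper_force: 0.0
```

Emit:
{"fn": "servo_tool", "kwargs": {"steps": [{"tx": 0,"ty": 0,"tz": 0,"yaw": 0,"claw": 8.5},{"tx": 0,"ty": 0,"tz": 0,"yaw": 0,"claw": 8.5}]}}

```text
time_s: 20.05
position: [0.3653, 0.2719, 0.1185]
tool_rot: [[0.943, 0.332, 0.0], [0.332, -0.943, -0.0], [0.0, 0.0, -1.0]]
ft_force: [0.7, -0.1, 1.1]
grip_width: 0.0847
gripper_force: 0.0
```

```bash
python3 - <<'E'
from h import *
for n in('top','scene'):
    im,d=look(n,n+'6'); Q=cloud(n,d).reshape(-1,3)
    for k,c,lo,r in [('cup',(.5085,-.025),.06,.045),('holder',(.366,.2715),.018,.055)]:
        m=(np.hypot(*(Q[:,:2]-c).T)<r)&(Q[:,2]>lo)&(Q[:,2]<lo+.025)
        if m.sum()>5:q=Q[m];print(n,k,m.sum(),((q.min(0)+q.max(0))/2).round(4),np.ptp(q,0).round(3),q[:,2].max(),cv2.minAreaRect((q[:,:2]*1000).astype(np.float32)))
E
```

```text
top cup 131 [ 0.5073 -0.0252  0.0716] [0.048 0.046 0.023] 0.08308452181805914 ((507.2059326171875, -25.19977569580078), (46.25591278076172, 46.19822692871094), 47.0910530090332)
top holder 221 [0.367  0.2694 0.0243] [0.072 0.072 0.013] 0.030559693483361183 ((367.21820068359375, 269.28668212890625), (58.4080810546875, 56.15361785888672), 20.108266830444336)
scene cup 177 [ 0.5087 -0.0239  0.0699] [0.048 0.049 0.02 ] 0.07985538545962867 ((508.2407531738281, -23.860851287841797), (48.1026496887207, 46.544517517089844), 81.18582153320312)
scene holder 275 [0.3645 0.2747 0.023 ] [0.078 0.072 0.01 ] 0.02777329818825469 ((364.7945556640625, 272.6303405761719), (66.17227935791016, 61.94527816772461), 18.777164459228516)
```

Emit:
{"fn": "servo_tool", "kwargs": {"steps": [{"tx": 0,"ty": 0,"tz": -2,"yaw": 0,"claw": 8.5},{"tx": 0.05,"ty": -0.05,"tz": -3,"yaw": 0,"claw": 8.5},{"tx": 0,"ty": 0,"tz": -2.5,"yaw": 0,"claw": 8.5},{"tx": 0,"ty": 0,"tz": -1.5,"yaw": 0,"claw": 8.5},{"tx": 0,"ty": 0,"tz": -0.6,"yaw": 0,"claw": 8.5},{"tx": 0,"ty": 0,"tz": 0,"yaw": 0,"claw": 8.5},{"tx": 0,"ty": 0,"tz": 0,"yaw": 0,"claw": 6.8},{"tx": 0,"ty": 0,"tz": 0,"yaw": 0,"claw": 5.4},{"tx": 0,"ty": 0,"tz": 0,"yaw": 0,"claw": 5.4},{"tx": 0,"ty": 0,"tz": 0,"yaw": 0,"claw": 5.4},{"tx": 0,"ty": 0,"tz": 0,"yaw": 0,"claw": 5.4},{"tx": 0,"ty": 0,"tz": 0,"yaw": 0,"claw": 5.4}], "newtons": 35}}

```text
time_s: 21.35
position: [0.366, 0.2718, 0.0233]
tool_rot: [[0.944, 0.331, 0.002], [0.331, -0.944, 0.001], [0.002, 0.0, -1.0]]
ft_force: [-0.6, -2.1, 5.9]
grip_width: 0.0591
gripper_force: 37.7
```

Emit:
{"fn": "servo_tool", "kwargs": {"steps": [{"tx": 0,"ty": 0,"tz": 1,"yaw": 0,"claw": 5.4},{"tx": 0,"ty": 0,"tz": 3,"yaw": 0,"claw": 5.4},{"tx": 0,"ty": 0,"tz": 4,"yaw": 0,"claw": 5.4},{"tx": 0,"ty": 0,"tz": 4,"yaw": 0,"claw": 5.4},{"tx": 1.2,"ty": -1.3,"tz": 2.5,"yaw": -0.7,"claw": 5.4},{"tx": 2.4,"ty": -2.63,"tz": 0.5,"yaw": -1.4,"claw": 5.4},{"tx": 2.4,"ty": -2.63,"tz": 0,"yaw": -1.4,"claw": 5.4},{"tx": 2.4,"ty": -2.63,"tz": 0,"yaw": -1.4,"claw": 5.4},{"tx": 2.4,"ty": -2.63,"tz": 0,"yaw": -1.4,"claw": 5.4},{"tx": 2.4,"ty": -2.63,"tz": 0,"yaw": -1.4,"claw": 5.4},{"tx": 2.4,"ty": -2.63,"tz": 0,"yaw": -1.4,"claw": 5.4},{"tx": 2.4,"ty": -2.63,"tz": 0,"yaw": -1.4,"claw": 5.4},{"tx": 2.4,"ty": -2.63,"tz": 0,"yaw": -1.4,"claw": 5.4},{"tx": 2.4,"ty": -2.63,"tz": 0,"yaw": -1.4,"claw": 5.4},{"tx": 2.4,"ty": -2.63,"tz": 0,"yaw": -1.4,"claw": 5.4},{"tx": 1,"ty": -1.1,"tz": 0,"yaw": 0,"claw": 5.4},{"tx": 0,"ty": 0,"tz": 0,"yaw": 0,"claw": 5.4},{"tx": 0,"ty": 0,"tz": 0,"yaw": 0,"claw": 5.4}]}}

```text
time_s: 23.15
position: [0.6269, -0.0148, 0.1726]
tool_rot: [[0.997, 0.081, -0.001], [0.081, -0.997, 0.0], [-0.0, -0.0, -1.0]]
ft_force: [0.2, 0.2, -1.4]
grip_width: 0.0591
gripper_force: 38.7
```

Emit:
{"fn": "servo_tool", "kwargs": {"steps": [{"tx": 0.15,"ty": 0,"tz": -2,"yaw": 0,"claw": 5.4},{"tx": 0,"ty": 0,"tz": -3,"yaw": 0,"claw": 5.4},{"tx": 0,"ty": 0,"tz": -3,"yaw": 0,"claw": 5.4},{"tx": 0,"ty": 0,"tz": -2.5,"yaw": 0,"claw": 5.4},{"tx": 0,"ty": 0,"tz": -1.5,"yaw": 0,"claw": 5.4},{"tx": 0,"ty": 0,"tz": -1,"yaw": 0,"claw": 5.4},{"tx": 0,"ty": 0,"tz": -0.5,"yaw": 0,"claw": 5.4},{"tx": 0,"ty": 0,"tz": 0,"yaw": 0,"claw": 5.4},{"tx": 0,"ty": 0,"tz": 0,"yaw": 0,"claw": 5.4}]}}

```text
time_s: 24.05
position: [0.6292, -0.0151, 0.0383]
tool_rot: [[0.997, 0.081, 0.001], [0.081, -0.997, -0.0], [0.001, 0.0, -1.0]]
ft_force: [0.1, -0.4, -1.0]
grip_width: 0.0594
gripper_force: 38.7
```

Emit:
{"fn": "servo_tool", "kwargs": {"steps": [{"tx": 0,"ty": 0,"tz": -0.2,"yaw": 0,"claw": 5.4},{"tx": 0,"ty": 0,"tz": 0,"yaw": 0,"claw": 5.4},{"tx": 0,"ty": 0,"tz": 0,"yaw": 0,"claw": 6.8},{"tx": 0,"ty": 0,"tz": 0,"yaw": 0,"claw": 7.8},{"tx": 0,"ty": 0,"tz": 0,"yaw": 0,"claw": 7.8},{"tx": 0,"ty": 0,"tz": 0,"yaw": 0,"claw": 7.8},{"tx": 0,"ty": 0,"tz": 2,"yaw": 0,"claw": 7.8},{"tx": 0,"ty": 0,"tz": 4,"yaw": 0,"claw": 7.8},{"tx": 0,"ty": 0,"tz": 4,"yaw": 0,"claw": 7.8},{"tx": -0.5,"ty": 1.3,"tz": 3,"yaw": -1,"claw": 5},{"tx": -1.3,"ty": 3,"tz": 1,"yaw": -1,"claw": 5},{"tx": -1.3,"ty": 3,"tz": 0,"yaw": -1,"claw": 5},{"tx": -1.3,"ty": 3,"tz": 0,"yaw": -1,"claw": 5},{"tx": -1.3,"ty": 3,"tz": 0,"yaw": -0.6,"claw": 5},{"tx": -1.3,"ty": 3,"tz": 0,"yaw": 0,"claw": 5},{"tx": -1.3,"ty": 3,"tz": 0,"yaw": 0,"claw": 5},{"tx": -1.3,"ty": 3,"tz": 0,"yaw": 0,"claw": 5},{"tx": -1.3,"ty": 3,"tz": -2,"yaw": 0,"claw": 5},{"tx": -0.8,"ty": 2.5,"tz": -2,"yaw": 0,"claw": 5},{"tx": -0.5,"ty": 1,"tz": -1,"yaw": 0,"claw": 5}]}}

```text
time_s: 26.05
position: [0.5055, 0.2743, 0.1239]
tool_rot: [[1.0, 0.003, -0.002], [0.003, -1.0, -0.0], [-0.002, 0.0, -1.0]]
ft_force: [0.2, -1.0, -1.4]
grip_width: 0.0498
gripper_force: 0.0
```

Emit:
{"fn": "servo_tool", "kwargs": {"steps": [{"tx": 0,"ty": 0,"tz": 0,"yaw": 0,"claw": 5},{"tx": 0,"ty": 0,"tz": 0,"yaw": 0,"claw": 5}]}}

```text
time_s: 26.25
position: [0.5076, 0.272, 0.1259]
tool_rot: [[1.0, 0.0, 0.001], [0.0, -1.0, -0.0], [0.001, 0.0, -1.0]]
ft_force: [0.3, 0.6, 0.6]
grip_width: 0.0499
gripper_force: 0.0
```

```bash
python3 - <<'E'
from h import *
for n in('top','scene'):
    im,d=look(n,n+'7'); Q=cloud(n,d).reshape(-1,3)
    for k,c,lo,r in [('holder',(.6284,-.015),.031,.05),('pot',(.499,.0945),.055,.045),('knob',(.507,.2735),.028,.03),('disc',(.507,.2735),.008,.045)]:
        m=(np.hypot(*(Q[:,:2]-c).T)<r)&(Q[:,2]>lo)&(Q[:,2]<lo+.02)
        if m.sum()>5:q=Q[m];print(n,k,m.sum(),((q.min(0)+q.max(0))/2).round(4),np.ptp(q,0).round(3),q[:,2].max(),np.round(cv2.minEnclosingCircle((q[:,:2]*1000).astype(np.float32))[0],1))
E
```

```text
top holder 423 [ 0.6293 -0.017   0.0367] [0.063 0.061 0.011] 0.04226303991581981 [629.1 -17.1]
top pot 188 [0.4987 0.0929 0.0649] [0.06  0.06  0.014] 0.07203662532783184 [499.1  93.1]
top knob 10 [0.4996 0.2713 0.035 ] [0.005 0.009 0.012] 0.040754420249192624 [498.7 271.3]
top disc 181 [0.5061 0.2644 0.018 ] [0.059 0.044 0.017] 0.026503403149565563 [505.9 272.4]
scene holder 246 [ 0.6302 -0.0161  0.0361] [0.066 0.065 0.01 ] 0.04122349801554326 [629.2 -15.6]
scene pot 229 [0.4999 0.0962 0.0629] [0.063 0.065 0.016] 0.07068127497395038 [499.2  95.2]
scene knob 51 [0.508  0.2768 0.0342] [0.019 0.017 0.011] 0.03988379154434907 [508. 277.]
scene disc 226 [0.5053 0.2762 0.0182] [0.061 0.062 0.019] 0.02792787630202187 [506.1 276.1]
```

Emit:
{"fn": "servo_tool", "kwargs": {"steps": [{"tx": -0.1,"ty": 0.2,"tz": -2,"yaw": 0,"claw": 5},{"tx": 0,"ty": 0,"tz": -3,"yaw": 0,"claw": 5},{"tx": 0,"ty": 0,"tz": -2.2,"yaw": 0,"claw": 5},{"tx": 0,"ty": 0,"tz": -1.2,"yaw": 0,"claw": 5},{"tx": 0,"ty": 0,"tz": -0.5,"yaw": 0,"claw": 5},{"tx": 0,"ty": 0,"tz": 0,"yaw": 0,"claw": 5},{"tx": 0,"ty": 0,"tz": 0,"yaw": 0,"claw": 3.5},{"tx": 0,"ty": 0,"tz": 0,"yaw": 0,"claw": 2.4},{"tx": 0,"ty": 0,"tz": 0,"yaw": 0,"claw": 1.4},{"tx": 0,"ty": 0,"tz": 0,"yaw": 0,"claw": 1.4},{"tx": 0,"ty": 0,"tz": 0,"yaw": 0,"claw": 1.4},{"tx": 0,"ty": 0,"tz": 0,"yaw": 0,"claw": 1.4},{"tx": 0,"ty": 0,"tz": 0,"yaw": 0,"claw": 1.4}], "newtons": 30}}

```text
time_s: 27.65
position: [0.5064, 0.2749, 0.0373]
tool_rot: [[1.0, 0.001, 0.002], [0.001, -1.0, 0.0], [0.002, -0.0, -1.0]]
ft_force: [-0.4, 0.2, 6.3]
grip_width: 0.0186
gripper_force: 29.4
```

Emit:
{"fn": "servo_tool", "kwargs": {"steps": [{"tx": 0,"ty": 0,"tz": 1,"yaw": 0,"claw": 1.4},{"tx": 0,"ty": 0,"tz": 3,"yaw": 0,"claw": 1.4},{"tx": 0,"ty": 0,"tz": 4,"yaw": 0,"claw": 1.4},{"tx": 0,"ty": -0.5,"tz": 3,"yaw": 0,"claw": 1.4},{"tx": -0.1,"ty": -1.5,"tz": 1,"yaw": 0,"claw": 1.4},{"tx": -0.1,"ty": -2.5,"tz": 0,"yaw": 0,"claw": 1.4},{"tx": -0.1,"ty": -3,"tz": 0,"yaw": 0,"claw": 1.4},{"tx": -0.1,"ty": -3,"tz": 0,"yaw": 0,"claw": 1.4},{"tx": -0.1,"ty": -3,"tz": 0,"yaw": 0,"claw": 1.4},{"tx": -0.1,"ty": -2.5,"tz": 0,"yaw": 0,"claw": 1.4},{"tx": -0.1,"ty": -1.5,"tz": 0,"yaw": 0,"claw": 1.4},{"tx": 0,"ty": -0.5,"tz": 0,"yaw": 0,"claw": 1.4},{"tx": 0,"ty": 0,"tz": 0,"yaw": 0,"claw": 1.4},{"tx": 0,"ty": 0,"tz": -2,"yaw": 0,"claw": 1.4},{"tx": 0,"ty": 0,"tz": -1,"yaw": 0,"claw": 1.4},{"tx": 0,"ty": 0,"tz": 0,"yaw": 0,"claw": 1.4},{"tx": 0,"ty": 0,"tz": 0,"yaw": 0,"claw": 1.4}]}}

```text
time_s: 29.35
position: [0.499, 0.0951, 0.1265]
tool_rot: [[1.0, 0.001, -0.0], [0.001, -1.0, 0.0], [-0.0, -0.0, -1.0]]
ft_force: [0.5, 0.8, -0.4]
grip_width: 0.0188
gripper_force: 29.5
```

```bash
python3 - <<'E'
from h import *
s=env.observe(); print(s['position'],s['ft_force'])
im,d=look('scene','s8')
cv2.imwrite('pics/s8c.png',cv2.resize(cv2.imread('pics/s8.png')[90:240,180:340],None,fx=4,fy=4))
Q=cloud('scene',d).reshape(-1,3)
for a in (.03,.05,.085,.09,.095,.1,.105):
    m=(np.hypot(*(Q[:,:2]-(.499,.0945)).T)<.045)&(Q[:,2]>a)&(Q[:,2]<a+(.005 if a>.06 else .02))
    if m.sum()>5:q=Q[m];print(a,m.sum(),((q.min(0)+q.max(0))/2).round(4),np.ptp(q,0).round(3))
E
```

```text
[0.49899824 0.09513584 0.1264646 ] [ 0.52702835  0.77945849 -0.35861056]
0.03 184 [0.502  0.0965 0.04  ] [0.058 0.061 0.02 ]
0.05 262 [0.5007 0.0963 0.06  ] [0.061 0.062 0.02 ]
0.095 26 [0.5054 0.104  0.0978] [0.049 0.043 0.004]
0.1 147 [0.5004 0.0956 0.1025] [0.06  0.061 0.005]
0.105 17 [0.5082 0.1034 0.1071] [0.037 0.037 0.004]
```

View pics/s8c.png

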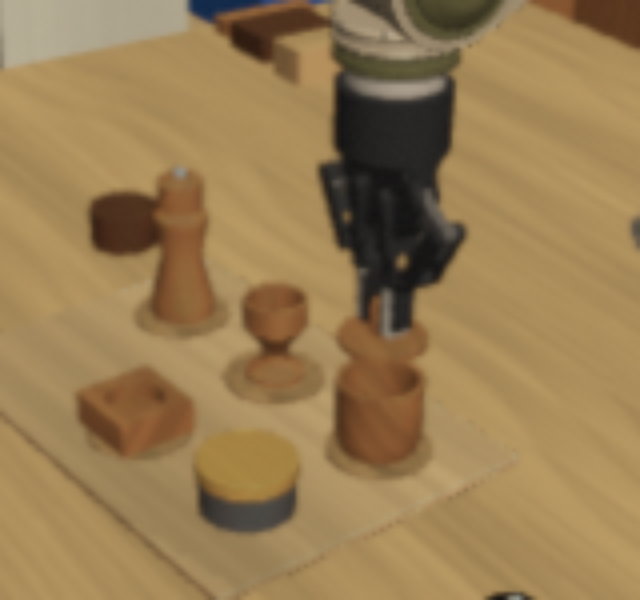

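The lid hangs level over the pot (382,340 above 380,410), and the other four pieces stand on their rounds. Lowering the lid.

Emit:
{"fn": "servo_tool", "kwargs": {"steps": [{"tx": 0,"ty": 0,"tz": -0.8,"yaw": 0,"claw": 1.4},{"tx": 0,"ty": 0,"tz": -0.8,"yaw": 0,"claw": 1.4},{"tx": 0,"ty": 0,"tz": -0.6,"yaw": 0,"claw": 1.4},{"tx": 0,"ty": 0,"tz": -0.4,"yaw": 0,"claw": 1.4},{"tx": 0,"ty": 0,"tz": -0.1,"yaw": 0,"claw": 1.4},{"tx": 0,"ty": 0,"tz": 0,"yaw": 0,"claw": 1.4},{"tx": 0,"ty": 0,"tz": 0,"yaw": 0,"claw": 1.4}]}}

```text
time_s: 30.1
position: [0.4991, 0.0947, 0.0995]
tool_rot: [[1.0, 0.001, 0.0], [0.001, -1.0, 0.0], [0.0, -0.0, -1.0]]
ft_force: [0.6, 0.7, -0.7]
grip_width: 0.0188
gripper_force: 29.5
```

Nearly seated with no contact force. I'll lower the last millimetre, release and retreat.

Emit:
{"fn": "servo_tool", "kwargs": {"steps": [{"tx": 0,"ty": 0,"tz": -0.1,"yaw": 0,"claw": 1.4},{"tx": 0,"ty": 0,"tz": 0,"yaw": 0,"claw": 1.4},{"tx": 0,"ty": 0,"tz": 0,"yaw": 0,"claw": 2.6},{"tx": 0,"ty": 0,"tz": 0,"yaw": 0,"claw": 4},{"tx": 0,"ty": 0,"tz": 0,"yaw": 0,"claw": 4.5},{"tx": 0,"ty": 0,"tz": 0,"yaw": 0,"claw": 4.5},{"tx": 0,"ty": 0,"tz": 0,"yaw": 0,"claw": 4.5},{"tx": 0,"ty": 0,"tz": 2,"yaw": 0,"claw": 4.5},{"tx": 0,"ty": 0,"tz": 4,"yaw": 0,"claw": 4.5},{"tx": 0,"ty": 0,"tz": 4,"yaw": 0,"claw": 4.5},{"tx": -1,"ty": 2,"tz": 3,"yaw": 0,"claw": 4.5},{"tx": -2,"ty": 3,"tz": 1,"yaw": 0,"claw": 4.5},{"tx": -2,"ty": 3,"tz": 0,"yaw": 0,"claw": 4.5},{"tx": -2,"ty": 3,"tz": 0,"yaw": 0,"claw": 4.5},{"tx": -2,"ty": 3,"tz": 0,"yaw": 0,"claw": 4.5},{"tx": -2,"ty": 3,"tz": 0,"yaw": 0,"claw": 4.5},{"tx": -1,"ty": 2,"tz": 0,"yaw": 0,"claw": 4.5},{"tx": 0,"ty": 0,"tz": 0,"yaw": 0,"claw": 4.5},{"tx": 0,"ty": 0,"tz": 0,"yaw": 0,"claw": 4.5}]}}

```text
time_s: 32.0
position: [0.379, 0.2846, 0.2383]
tool_rot: [[1.0, 0.002, 0.0], [0.002, -1.0, -0.0], [0.0, 0.0, -1.0]]
ft_force: [0.7, 0.5, 0.1]
grip_width: 0.0451
gripper_force: 0.0
```

```bash
python3 - <<'E'
from h import *
im0,d0=look('top','t9'); im,d=look('scene','s9')
a=cv2.resize(cv2.imread('pics/s9.png')[110:250,150:330],None,fx=2.2,fy=2.2); b=cv2.resize(cv2.imread('pics/t9.png')[110:250,190:370],None,fx=2.2,fy=2.2)
cv2.imwrite('pics/c9.png',np.hstack([a,b]))
for n,D in(('top',d0),('scene',d)):
    Q=cloud(n,D).reshape(-1,3)
    for k,c,lo,hi in [('disc',(.499,.0945),.06,.08),('knob',(.499,.0945),.09,.11),('mill',(.5184,-.1442),.105,.14),('cup',(.5085,-.025),.06,.085),('holder',(.6284,-.015),.031,.05),('tin',(.611,.1005),.04,.06)]:
        m=(np.hypot(*(Q[:,:2]-c).T)<.05)&(Q[:,2]>lo)&(Q[:,2]<hi)
        if m.sum()>5:q=Q[m];print(n,k,((q.min(0)+q.max(0))/2).round(4),np.ptp(q,0).round(3),np.percentile(q[:,2],97).round(4))
E
```

```text
top disc [0.4992 0.0926 0.0748] [0.061 0.06  0.01 ] 0.0778
top knob [0.499  0.0933 0.0977] [0.018 0.018 0.009] 0.1006
top mill [ 0.5168 -0.1454  0.1209] [0.034 0.034 0.031] 0.1349
top cup [ 0.5074 -0.025   0.0703] [0.048 0.045 0.02 ] 0.0799
top holder [ 0.6292 -0.0171  0.0369] [0.062 0.061 0.011] 0.0413
top tin [0.611  0.1004 0.046 ] [0.068 0.067 0.011] 0.0501
scene disc [0.5006 0.0955 0.0697] [0.061 0.064 0.019] 0.0776
scene knob [0.4994 0.0964 0.0957] [0.023 0.017 0.011] 0.1004
scene mill [ 0.5181 -0.1408  0.1212] [0.036 0.033 0.031] 0.1337
scene cup [ 0.5085 -0.0225  0.07  ] [0.05  0.049 0.02 ] 0.0787
scene holder [ 0.6305 -0.0152  0.0359] [0.065 0.066 0.01 ] 0.0401
scene tin [0.6109 0.1021 0.0452] [0.069 0.072 0.01 ] 0.049
```

View pics/c9.png

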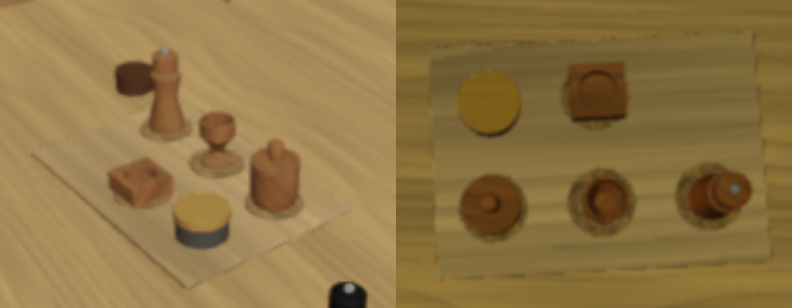

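The picture shows all four pieces upright and centred on their rounds. The lid is seated, with its knob top at 100 mm against 99 expected, and the tin hasn't moved. Handing in.

```bash
python3 -c "
from rig import env; print(env.close_job())"
```

```text
the job is handed in; nothing more can be done
None
```

The job is handed in at about 32 s of robot time: the pot with its lid seated, mill, egg cup and tealight holder each stand upright, within about 2 mm of the middle of their own rounds, and the wax tin was not moved.

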